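# Feed a tube rack through a sprung gate

## Task

Push the blue tube rack along the chute, past the red gate and on until it is fully home against the end stop. With one fingertip press the long yellow lever beside the chute fully down, so that the gate stands up, and keep it down while you push the rack with the other finger, until the whole rack is past; then take the hand away so that the gate drops shut behind it. The gate must not touch the rack, the rack must not be lifted, and everything else stays where it is.

Things in the scene. Friction and masses are not known exactly. Their poses are not given: they have to be found in the camera images.
- feeder: Fixed rack feeder. Origin: on the worktop under the chute's centre line, at the gate. +x is the way the rack travels, +y toward the lever, z up. Base plate 4 mm thick, x -206 to +144 mm. White side walls along it: inner faces at y = -28.5 and +28.5 mm, tops 19 mm above the worktop.
- stop_face (a point): Face of the grey end stop across the chute: x = +135 mm, y = 0 of the feeder, 20 mm above the worktop; the stop's top is 37 mm high.
- hinge_rod (a point): Point on the steel hinge rod (8 mm thick) at the gate: feeder x = 0, y = +44 mm, 34 mm above the worktop. The rod runs parallel to the chute and carries the red gate arm and the yellow lever, which turn together. Axes as the feeder's.
- lever_edge (a point): Middle of the yellow lever's outer edge. The lever is a 4 mm plate along the rod, feeder x = -191 to +51 mm, 6 to 55 mm out from the rod on the +y side. Gate shut: 52 degrees above level, edge at y = +78, 77 mm high. Fully pressed: 28 degrees below level, edge at y = +93, 8 mm high, upper face 26 mm high at y = +63, 18 mm at y = +78. Press anywhere along it; a spring lifts it (3-5 N), no latch.
- gate (a joint): Gate and lever together, rad. 0 = shut: red arm, 8 mm thick, 44 mm long, across the chute at feeder x = 0 from the rod to the centre line, level, 34 mm above the worktop. 1.40 = lever fully down: arm nearly upright beside the chute, its tip 78 mm high. From 1.2 up the rack passes without touching it.
- gate_tip (a point): Free end of the red gate arm (moves with the gate).
- rack: Loose blue tube rack 50 x 92 x 58 mm, about 0.18 kg, in the chute before the gate. Origin: centre of its underside (4 mm above the worktop). Its own +y (long axis) points the way it travels, z up; the flat end wall to push is at its y = -46 mm, 5 to 58 mm up. Four capped vials are fixed in the leading half, tops 68 mm up. Fully home: origin at feeder x = +89 mm.
- te: Bystander: clear bottle with a blue cap, 64 mm wide, 145 mm tall; origin centre of its underside.
- marker: Bystander: marker with green cap lying flat, 18 x 104 x 16 mm, long axis y; origin centre of its underside.
- tape: Bystander: beige roll of tape lying flat, 95 mm across, 19 mm high; origin centre of its underside.
- clock: Bystander: white timer lying flat, 60 x 66 x 18 mm; origin centre of its underside.
There are look-alikes about, which are no part of the job. What is meant by the rack is not purple, and is the larger of those in its own colour.

How it is judged:
By the outcome, as a careful person would: the job done as asked, in the order asked, and still so for the second after the job is handed in, with the robot touching nothing.
It also fails if it takes over 48 s, if anything falls off the work surface, if the arm or the gripper's body presses on something with over 40 N, if the wrist force passes 120 N, or if a joint passes its speed limit or range.

## Robot

A 6-joint arm with a two-finger parallel gripper is mounted at the origin on a cart in front of the work surface, level with it; the furniture and walls round the work are solid. World frame = base frame: x ahead of the robot, y to its left, z up, the work surface at z = 0. Lengths are in mm, angles in rad, forces in N, time in s.
With the tool pointing down it reaches from about 350 to 975 mm from the base axis. Payload 4.9 kg.
Tool frame: the origin (TCP) lies midway between the tips of the shut fingers; the grasp point (between the pads) lies behind it (r.tcp_to_grasp is the z of the grasp point in the tool frame, in mm); z points along the fingers, y is the line along which they close (so a half turn about z gives the same grasp; the last joint's range is limited). The gripper opens to 85 mm and grips with 20 to 120 N. Pads are 22 mm wide; open, the fingers measure 114 mm over their backs; the gripper's body (76 mm by 85 mm) begins 54 mm behind the grasp point. The pads swing forward as they close: fully open they stand 13 mm farther back than shut.
Start: joints at [1.227, 0.053, 1.613, -0, 1.476, -0.119], TCP at [139.311, 609.257, 231.304] pointing down, gripper open.
Joint ranges: [-3.01, 3.01], [-1.01, 2.22], [0.06, 2.58], [-1.02, 4.17], [0.09, 2.62], [-3.14, 3.14]. Speed limits (rad/s): [2.57, 2.57, 3.14, 3.14, 3.14, 3.14].

## Interface

Orientations are given as a unit quaternion [x, y, z, w].
In Python, from plant import r gives the robot as it stands.
- The arm moves only by the tool drive_tool, never from a script. Its argument "motion" is one flat list of numbers, 5 for each row, row after row: the opening, from 0 (shut) to 1 (fully open), then the shift along the tool's x, y, z in cm, then the turn about the tool's z in degrees. In form: [gripper, x, y, z, spin, gripper, x, y, z, spin, ...]. A call has exactly 8 rows; each row is the pose to reach, as a shift and turn from the pose commanded when the call began, along the tool's axes at that moment; what a row does not reach only later rows make up. A row lasts 1/12 s, in which the tool goes at most 41.7 mm and 7.16 degrees, less where a joint would pass 70% of its speed; a pose out of reach is approached as far as the arm can. A call with a gripper value outside its range is refused whole. The fingers move at their own pace and stop on an object; "force" is the grip in N (left out, the last holds). Time passes only in rows, so rows that repeat a pose let the fingers close, or fill a call up. It gives the time, the measured TCP pose, the force, the opening and the grip force at its end, in the units of the state.
- r.state(): the state, without advancing time (a new reading comes with each control period).
- r.get_image(name): name is "side" or "top"; returns a dict with "frame" (420x560x3 uint8, blue, green, red), "fov_y" (degrees; the focal length in pixels is half the picture's height over the tangent of half this angle, whatever the lens; pixels are square), "cx", "cy" (the principal point, pixels), "extrinsics" (4x4, takes a point from camera to world coordinates). Camera axes: x right, y up, looking along -z (the intrinsics and any distortion apply to the point x, -y, -z); pixel columns grow to the right and rows downward; lengths in mm; the calibration is good to about 2 mm. A picture is of the moment at which its call begins. There is no depth.
- r.finish_job(): hands the job in; it is judged then, once.
The state is a dict: "clock": time; "joints": joint angles; "joint_velocities": joint speeds; "effort": joint torques, N m; "tcp_pos": TCP position; "ee_rot": TCP orientation; "wrist_force": force on the tool from outside, world axes, zero at the start; "wrist_torque": the same for the moment, N m; "gripper_width": finger opening in mm; "grasp_force": force on a finger pad.
Only numpy, scipy, OpenCV 4.12 (cv2) and the standard library are available. Lean on these libraries where they do the work, as an engineer would, in place of code of your own. Each camera call takes 0.05 s, during which the arm holds its last target. There are 200 camera calls.

## Working session

There is one attempt and no reset: what is moved stays moved. The work goes in short steps, Python scripts to look and compute and a tool call to move; the robot and the scene stay as the last step left them, time stands still between calls to the robot, and variables do not carry over. Pictures are saved under pics/ and viewed, at most 11 in all, crops included, and the job is handed in when it is done.

Besides the shell and the picture viewer there is one more tool, called after "Request:" by a JSON object that holds its "method" and its "body", one argument or row to a line. drive_tool: Moves the arm, as the interface text tells. Its arguments: {"type":"object","properties":{"motion":{"type":"array"},"force":{"type":"number"}},"required":["motion"]}

```bash
mkdir -p pics; ls; cat > h.py <<'E'
import numpy as np, cv2
from plant import r
def snap(n,f):
    d=r.get_image(n); cv2.imwrite('pics/'+f+'.png',d['frame'])
    np.savez('pics/'+f+'.npz',**{k:np.array(v) for k,v in d.items()}); return d
E
python3 - <<'E'
from h import *
for n in('side','top'):
    d=snap(n,n+'0'); print({k:(np.round(v,3).tolist() if k=='extrinsics' else v) for k,v in d.items() if k!='frame'})
s=r.state(); print(s['tcp_pos'],s['ee_rot'],s['clock'],r.tcp_to_grasp)
E
```

```text
pics
{'fov_y': 48.642826527567316, 'cx': 283.9750737747841, 'cy': 207.81680351686785, 'extrinsics': [[0.893, 0.292, -0.343, 231.663], [-0.45, 0.613, -0.649, -430.869], [0.021, 0.734, 0.679, 766.059], [0.0, 0.0, 0.0, 1.0]]}
{'fov_y': 56.97346467903251, 'cx': 282.34747779094397, 'cy': 209.6458739062181, 'extrinsics': [[-0.021, 0.986, -0.164, 434.407], [-0.999, -0.025, -0.022, 244.817], [-0.026, 0.164, 0.986, 975.56], [0.0, 0.0, 0.0, 1.0]]}
[139.12743068 608.75560306 230.19572485] [ 1.12164416e-01  9.93689241e-01 -8.86883015e-04 -2.22427962e-04] 0.1 -18.700000000000003
```

View pics/side0.png

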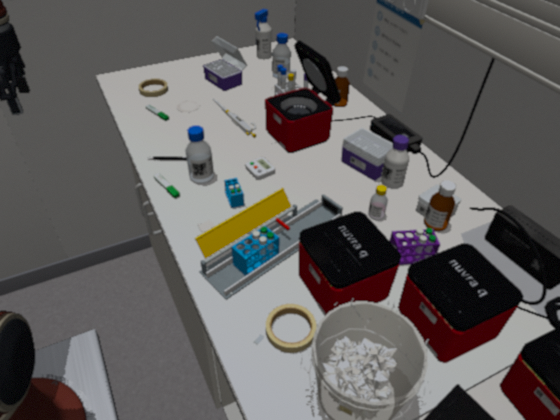

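View pics/top0.png

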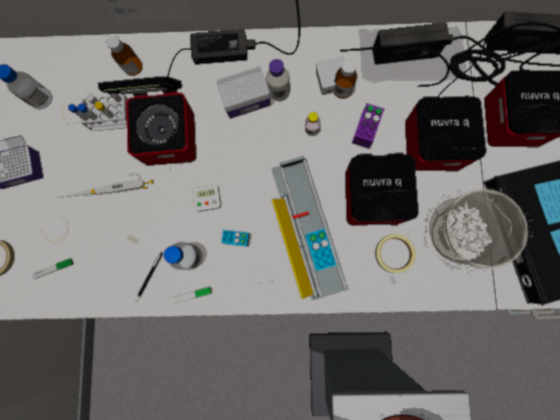

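Top view: the candidates for the rack are the large blue one in the chute at (320,250), a small blue one at (236,238) and a purple one at (368,125). The description picks (320,250). The gate is at (300,215), the stop at (292,162) and the lever at (290,245). I'll check this in close crops.

```bash
python3 - <<'E'
from h import *
a=cv2.imread('pics/top0.png')[150:305,262:357]; b=cv2.imread('pics/side0.png')[180:300,190:350]
a=cv2.resize(a,None,fx=3.8,fy=3.8,interpolation=cv2.INTER_CUBIC); cv2.imwrite('pics/ca.png',a)
cv2.imwrite('pics/cb.png',cv2.resize(b,None,fx=5,fy=5,interpolation=cv2.INTER_CUBIC))
E
```

```text
(no output)
```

View pics/ca.png

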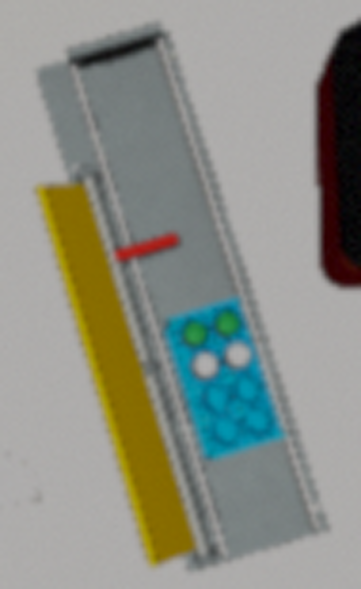

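View pics/cb.png

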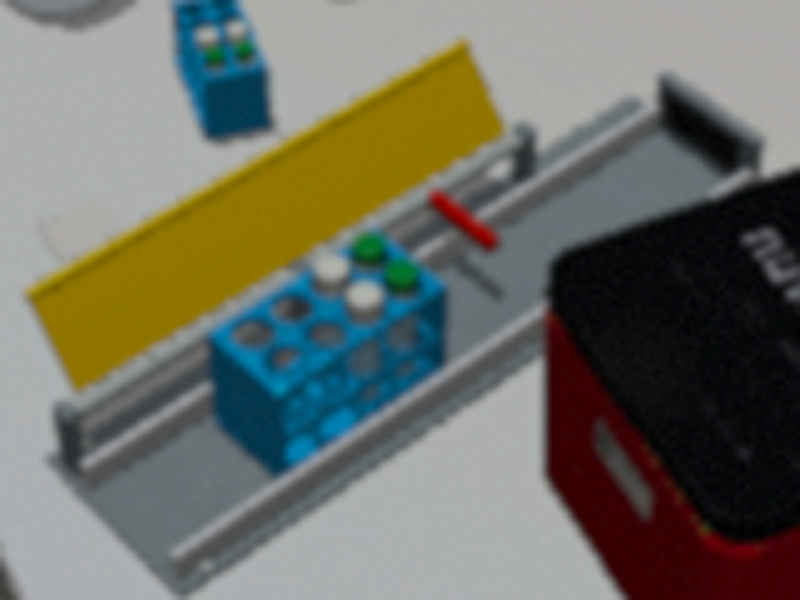

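The crops show the blue rack (large, 8 holes, vials in the leading half, nearer the gate) in the chute, the gate shut at crop (150,247), and the lever up. Next I'll fit the poses.

```bash
cat >> h.py <<'E'
from scipy.optimize import least_squares
def proj(d,P):
    E=np.array(d['extrinsics']);c=(np.asarray(P,float)-E[:3,3])@E[:3,:3]
    f=210/np.tan(np.radians(float(d['fov_y']))/2)
    return np.c_[d['cx']+f*c[:,0]/-c[:,2], d['cy']-f*c[:,1]/-c[:,2]]
def pose(p,L):
    L=np.asarray(L,float);c,s=np.cos(p[2]),np.sin(p[2])
    return np.c_[p[0]+c*L[:,0]-s*L[:,1],p[1]+s*L[:,0]+c*L[:,1],L[:,2]]
def fit(obs,p0):
    f=lambda p:np.concatenate([(proj(d,pose(p,L))-px).ravel() for d,L,px in obs])
    return least_squares(f,p0,loss='soft_l1')
E
python3 - <<'E'
from h import *
T=np.load('pics/top0.npz');S=np.load('pics/side0.npz')
ct=lambda a:(np.array(a)+.5)/3.8-.5+[262,150]; cs=lambda a:(np.array(a)+.5)/5-.5+[190,180]
obs=[(T,[[51,78,77],[-191,78,77],[0,0,38]],ct([[40,187],[153,565],[178,240]])),
     (S,[[51,78,77],[-191,78,77],[0,0,34]],cs([[465,42],[30,292],[494,240]]))]
q=fit(obs,[500,150,.2]); print('feeder',q.x,np.degrees(q.x[2]),'\n',q.fun.reshape(-1,2).round(1).tolist())
for o in obs: print(fit([o],q.x).x)
h=[[-46,25,62],[-46,-25,62],[46,25,62],[46,-25,62]]
ro=[(T,h,ct([[208,460],[284,436],[167,318],[240,297]])),
    (S,[h[0],h[1],h[3]],cs([[212,340],[283,400],[445,283]]))]
k=fit(ro,[450,120,.2]);print('rack',k.x,'\n',k.fun.reshape(-1,2).round(1).tolist())
for o in ro: print(fit([o],k.x).x)
c,s=np.cos(q.x[2]),np.sin(q.x[2]);d=k.x[:2]-q.x[:2];print('rack in feeder',c*d[0]+s*d[1],-s*d[0]+c*d[1])
E
```

```text
feeder [5.82067383e+02 2.01839680e+02 2.75676385e-01] 15.79509339917639 
 [[-1.1, 0.3], [-0.0, 1.1], [-0.1, -0.3], [0.6, -0.7], [-0.3, 0.1], [1.2, 1.6]]
[5.82674028e+02 2.00492218e+02 2.69196506e-01]
[5.82245638e+02 2.04432492e+02 2.86886528e-01]
rack [490.3837455  176.81215974   6.56130192] 
 [[0.3, 0.6], [0.8, 0.5], [-0.9, 0.3], [-0.0, -0.4], [-0.9, -2.3], [0.4, -0.4], [2.2, 0.7]]
[491.0151935  176.92237007   6.54444882]
[487.247931   176.90669863   6.62973466]
rack in feeder -95.03422061063935 0.8735747696003813
```

Both views agree: feeder at about (582, 202) with yaw 15.7°, rack at feeder x -95. The plan is to put the finger line along feeder y with an opening of about 56 mm, so the push finger is at y≈0 and the lever finger at y≥63. I'll press at x≈-165, push to x≈+32, then lift.

Request:
{"method": "drive_tool", "body": {
  "motion": [0.66,-4,-4,0,-7,0.66,-7,-7,0,-14,0.66,-10,-10,0,-21,0.66,-13,-13,0,-28,0.66,-16,-15.5,0,-28.6,0.66,-19,-18,0,-28.6,0.66,-22,-21,0,-28.6,0.66,-22,-21,0,-28.6]
}}

```text
clock: 0.77
tcp_pos: [308.6, 352.1, 230.8]
ee_rot: [-0.135, 0.991, -0.001, 0.0]
wrist_force: [-0.8, 1.0, 0.5]
gripper_width: 56.4
grasp_force: 0.0
```

```bash
cat >> h.py <<'E'
from scipy.spatial.transform import Rotation as Ro
F=[582.3,202,.274]
def rep(*tg):
    s=r.state();p=np.array(s['tcp_pos']);R=Ro.from_quat(s['ee_rot']);c,q=np.cos(F[2]),np.sin(F[2]);d=p[:2]-F[:2]
    ty=R.as_matrix()[:,1]
    print('t',s['clock'],'feeder',np.round([c*d[0]+q*d[1],-q*d[0]+c*d[1],p[2]],1),'yaw err',round(np.degrees(np.arctan2(ty[1],ty[0])-F[2])-90,2),
     'w',s['gripper_width'],'f',np.round(s['wrist_force'],1),'tau',np.round(s['wrist_torque'],2))
    for t in tg: print(t,'shift cm',np.round(R.inv().apply(pose(F,[t])[0]-p)/10,2))
E
python3 -c "
from h import *
rep([-165,35,180],[-165,35,120])"
```

```text
t 0.7667 feeder [-222.9  218.5  230.8] yaw err -0.17 w 56.3828167200991 f [-0.8  1.   0.5] tau [-0.03  0.01 -0.03]
[-165, 35, 180] shift cm [ -5.84 -18.33   5.11]
[-165, 35, 120] shift cm [ -5.84 -18.32  11.11]
```

Request:
{"method": "drive_tool", "body": {
  "motion": [0.66,-1,-4,0,0,0.66,-2,-8,0,0,0.66,-3,-12,1,0,0.66,-4.5,-15.5,3,0,0.66,-5.8,-18.3,6,0,0.66,-5.8,-18.3,9,0,0.66,-5.8,-18.3,11,0,0.66,-5.8,-18.3,11,0]
}}

```text
clock: 1.43
tcp_pos: [408.7, 193.2, 115.5]
ee_rot: [-0.136, 0.991, -0.001, -0.005]
wrist_force: [-1.7, -0.3, -0.9]
gripper_width: 56.5
grasp_force: 0.0
```

```bash
python3 - <<'E'
from h import *
rep([-165,35,80])
a=snap('top','t1')['frame'];b=snap('side','s1')['frame']
a=cv2.resize(a[140:340,240:400],None,fx=2.5,fy=2.5,interpolation=cv2.INTER_CUBIC)
b=cv2.resize(b[130:330,160:320],None,fx=2.5,fy=2.5,interpolation=cv2.INTER_CUBIC)
cv2.imwrite('pics/v1.png',np.hstack([a,b]))
E
```

```text
t 1.4333 feeder [-169.5   38.5  115.5] yaw err -0.08 w 56.508650299862936 f [-1.7 -0.3 -0.9] tau [ 0.02 -0.04  0.02]
[-165, 35, 80] shift cm [-0.49 -0.35  3.54]
```

View pics/v1.png

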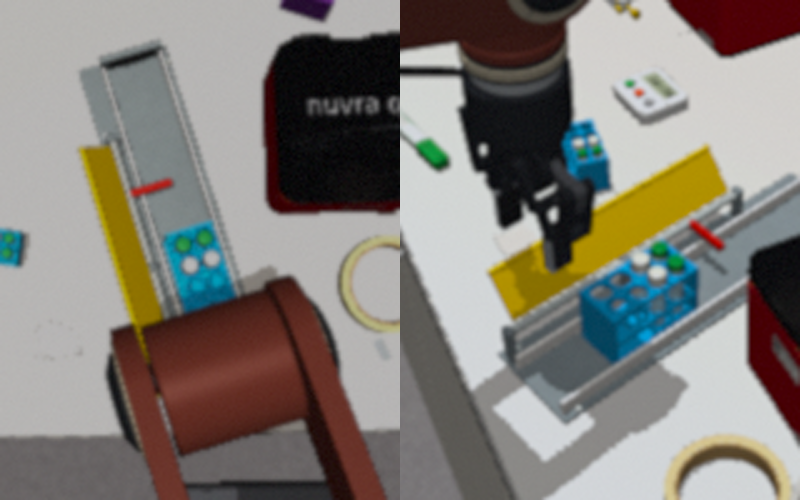

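The side view shows the hand over the trailing end, one finger over the lever, the other above the chute behind the rack. Descending.

Request:
{"method": "drive_tool", "body": {
  "motion": [0.66,-0.1,0,1,0,0.66,-0.1,-0.1,2,0,0.66,-0.1,-0.1,3,0,0.66,-0.1,-0.1,4,0,0.66,-0.1,-0.1,5,0,0.66,-0.1,-0.1,5.5,0,0.66,-0.1,-0.1,6,0,0.66,-0.1,-0.1,6,0]
}}

```text
clock: 2.2
tcp_pos: [413.0, 194.1, 60.1]
ee_rot: [-0.137, 0.991, -0.0, -0.001]
wrist_force: [0.3, -1.2, 0.9]
gripper_width: 56.6
grasp_force: 0.4
```

```bash
python3 -c "
from h import *
rep([-165,35,25])"
```

```text
t 2.2 feeder [-165.1   38.2   60.1] yaw err 0.03 w 56.558170417002444 f [ 0.3 -1.2  0.9] tau [-0.19  0.   -0.01]
[-165, 35, 25] shift cm [-0.01 -0.32  3.51]
```

Request:
{"method": "drive_tool", "body": {
  "motion": [0.66,0,0,0.6,0,0.66,0,-0.1,1.2,0,0.66,0,-0.1,1.8,0,0.66,0,-0.1,2.4,0,0.66,0,-0.1,2.8,0,0.66,0,-0.1,3.1,0,0.66,0,-0.1,3.3,0,0.66,0,-0.1,3.3,0]
}}

```text
clock: 2.87
tcp_pos: [414.0, 193.8, 28.2]
ee_rot: [-0.137, 0.991, 0.0, 0.0]
wrist_force: [0.3, 4.3, 3.2]
gripper_width: 56.2
grasp_force: 1.9
```

```bash
python3 - <<'E'
from h import *
rep([-165,35,20])
a=snap('top','t2')['frame'];b=snap('side','s2')['frame']
a=cv2.resize(a[140:340,240:400],None,fx=2.5,fy=2.5,interpolation=cv2.INTER_CUBIC)
b=cv2.resize(b[170:320,180:300],None,fx=3.3333,fy=3.33333,interpolation=cv2.INTER_CUBIC)
cv2.imwrite('pics/v2.png',np.hstack([a,b]))
E
```

```text
t 2.8667 feeder [-164.3   37.6   28.2] yaw err 0.01 w 56.16114506239955 f [0.3 4.3 3.2] tau [ 0.69  0.06 -0.02]
[-165, 35, 20] shift cm [ 0.07 -0.26  0.82]
```

View pics/v2.png

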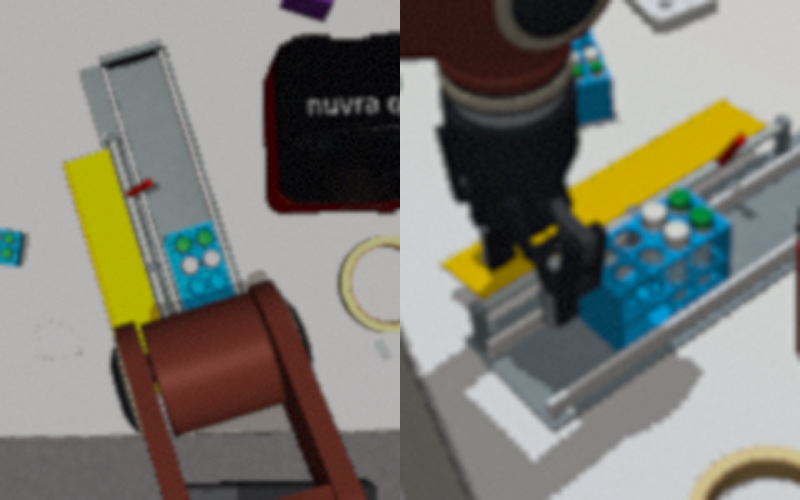

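The lever is being pressed and now stands roughly level, with the arm part-raised; the push finger is behind the rack. Continuing down.

Request:
{"method": "drive_tool", "body": {
  "motion": [0.66,0,0,0.3,0,0.66,0,0,0.5,0,0.66,0,0,0.7,0,0.66,0,0,0.8,0,0.66,0,0,0.9,0,0.66,0,0,1,0,0.66,0,0,1,0,0.66,0,0,1,0]
}}

```text
clock: 3.63
tcp_pos: [414.6, 192.9, 20.4]
ee_rot: [-0.137, 0.991, -0.001, -0.0]
wrist_force: [-6.2, -3.6, 21.1]
gripper_width: 56.5
grasp_force: 8.4
```

```bash
python3 - <<'E'
from h import *
rep([-165,35,15])
a=snap('top','t3')['frame'];b=snap('side','s3')['frame']
a=cv2.resize(a[140:260,240:336],None,fx=4.1667,fy=4.1667,interpolation=cv2.INTER_CUBIC)
b=cv2.resize(b[190:310,200:296],None,fx=4.1667,fy=4.16667,interpolation=cv2.INTER_CUBIC)
cv2.imwrite('pics/v3.png',np.hstack([a,b]))
E
```

```text
t 3.6333 feeder [-163.9   36.6   20.4] yaw err 0.07 w 56.45016055932483 f [-6.2 -3.6 21.1] tau [-0.06  1.37  0.2 ]
[-165, 35, 15] shift cm [ 0.11 -0.16  0.54]
```

View pics/v3.png

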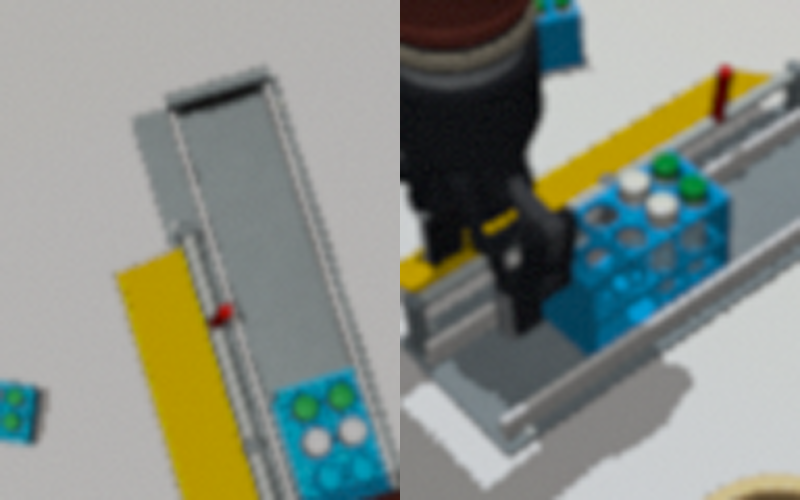

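Lever fully down: 21 N, acting at the lever finger per the moment, and the arm upright. I'll ease off by 1 mm and push along −tool x.

Request:
{"method": "drive_tool", "body": {
  "motion": [0.66,-0.3,0,-0.1,0,0.66,-0.7,0,-0.1,0,0.66,-1.2,0,-0.1,0,0.66,-1.8,0,-0.1,0,0.66,-2.4,0,-0.1,0,0.66,-3,0,-0.1,0,0.66,-3.6,0,-0.1,0,0.66,-4.2,0,-0.1,0]
}}

```text
clock: 4.4
tcp_pos: [450.2, 205.4, 19.1]
ee_rot: [-0.137, 0.991, 0.001, -0.006]
wrist_force: [-18.5, 3.0, 18.8]
gripper_width: 56.4
grasp_force: 10.7
```

```bash
python3 - <<'E'
from h import *
rep([32,36.6,20])
E
```

```text
t 4.4 feeder [-126.3   39.    19.1] yaw err 0.03 w 56.353003700884 f [-18.5   3.   18.8] tau [0.87 2.77 0.11]
[32, 36.6, 20] shift cm [-15.83  -0.25  -0.27]
```

Request:
{"method": "drive_tool", "body": {
  "motion": [0.66,-0.3,-0.1,-0.1,0,0.66,-0.8,-0.1,-0.1,0,0.66,-1.4,-0.1,-0.1,0,0.66,-2,-0.1,-0.1,0,0.66,-2.6,-0.1,-0.1,0,0.66,-3.2,-0.1,-0.1,0,0.66,-3.6,-0.1,-0.1,0,0.66,-3.6,-0.1,-0.1,0]
}}

```text
clock: 5.07
tcp_pos: [486.1, 214.5, 19.8]
ee_rot: [-0.137, 0.991, 0.001, -0.004]
wrist_force: [-10.7, 5.5, 11.6]
gripper_width: 56.2
grasp_force: 7.3
```

```bash
python3 - <<'E'
from h import *
rep([32,36.6,20])
a=snap('top','t4')['frame'];b=snap('side','s4')['frame']
a=cv2.resize(a[140:260,240:336],None,fx=4.1667,fy=4.1667,interpolation=cv2.INTER_CUBIC)
b=cv2.resize(b[170:290,220:316],None,fx=4.1667,fy=4.16667,interpolation=cv2.INTER_CUBIC)
cv2.imwrite('pics/v4.png',np.hstack([a,b]))
E
```

```text
t 5.0667 feeder [-89.2  38.1  19.8] yaw err 0.05 w 56.19331153818008 f [-10.7   5.5  11.6] tau [1.18 1.92 0.24]
[32, 36.6, 20] shift cm [-12.12  -0.16  -0.13]
```

View pics/v4.png

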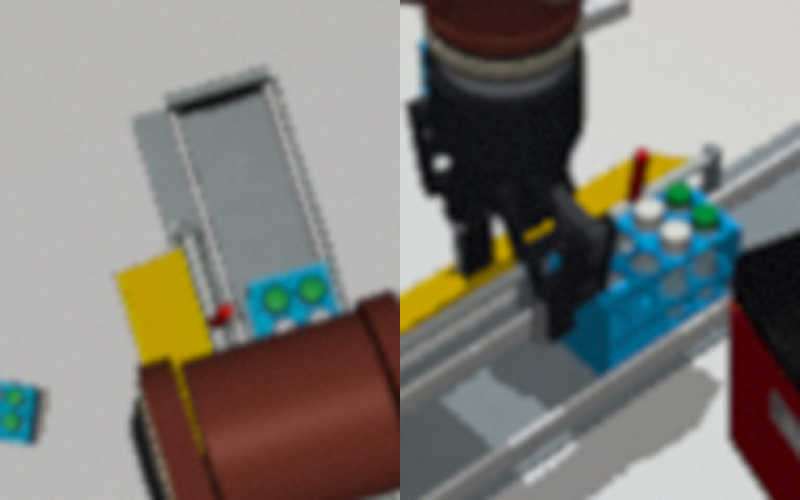

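The rack's front has passed the upright gate arm with a gap (arm tip at crop (225,312), rack edge at x≈250). The rack is level. Continuing.

Request:
{"method": "drive_tool", "body": {
  "motion": [0.66,-0.4,-0.1,0,0,0.66,-1,-0.1,0,0,0.66,-1.7,-0.1,0,0,0.66,-2.4,-0.1,0,0,0.66,-3.1,-0.1,0,0,0.66,-3.8,-0.1,0,0,0.66,-4.5,-0.1,0,0,0.66,-5,-0.1,0,0]
}}

```text
clock: 5.83
tcp_pos: [534.0, 227.3, 20.0]
ee_rot: [-0.137, 0.991, 0.001, -0.005]
wrist_force: [-13.3, 5.0, 15.2]
gripper_width: 56.1
grasp_force: 9.1
```

```bash
python3 - <<'E'
from h import *
rep([32,36.6,20])
E
```

```text
t 5.8333 feeder [-39.6  37.5  20. ] yaw err 0.06 w 56.137617566059845 f [-13.3   5.   15.2] tau [1.15 2.66 0.3 ]
[32, 36.6, 20] shift cm [-7.16 -0.09 -0.07]
```

Request:
{"method": "drive_tool", "body": {
  "motion": [0.66,-0.5,0,0,0,0.66,-1.2,0,0,0,0.66,-1.9,0,0,0,0.66,-2.6,0,0,0,0.66,-3.3,0,0,0,0.66,-4,0,0,0,0.66,-4.6,0,0,0,0.66,-5,0,0,0]
}}

```text
clock: 6.5
tcp_pos: [582.4, 240.9, 20.0]
ee_rot: [-0.137, 0.991, 0.001, -0.005]
wrist_force: [-14.1, 3.3, 14.9]
gripper_width: 56.1
grasp_force: 8.3
```

```bash
python3 - <<'E'
from h import *
rep([32,36.6,20])
a=snap('top','t5')['frame'];b=snap('side','s5')['frame']
a=cv2.resize(a[140:260,240:336],None,fx=4.1667,fy=4.1667,interpolation=cv2.INTER_CUBIC)
b=cv2.resize(b[150:270,250:346],None,fx=4.1667,fy=4.16667,interpolation=cv2.INTER_CUBIC)
cv2.imwrite('pics/v5.png',np.hstack([a,b]))
E
```

```text
t 6.5 feeder [10.6 37.4 20. ] yaw err 0.07 w 56.12135565134983 f [-14.1   3.3  14.9] tau [1.04 2.41 0.33]
[32, 36.6, 20] shift cm [-2.14 -0.08 -0.02]
```

View pics/v5.png

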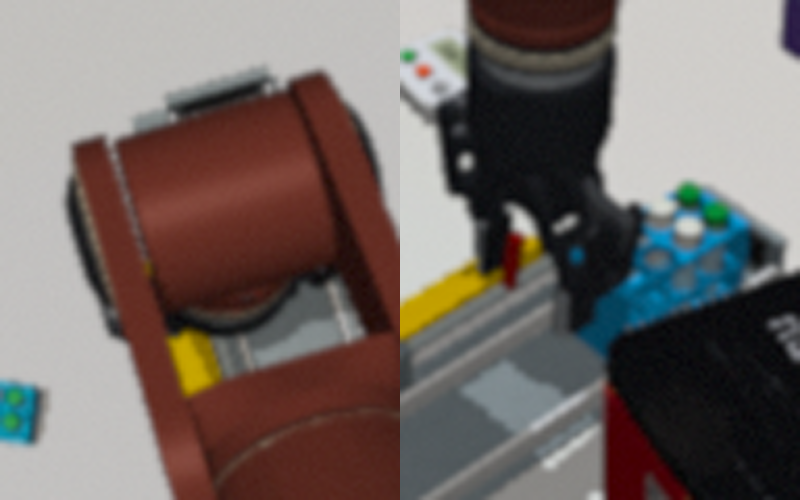

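The red arm stands upright between the fingers, clear of the rack. The rack is about 2 cm short of the stop, so I'll push slowly.

Request:
{"method": "drive_tool", "body": {
  "motion": [0.66,-0.3,0,0,0,0.66,-0.6,0,0,0,0.66,-0.9,0,0,0,0.66,-1.2,0,0,0,0.66,-1.4,0,0,0,0.66,-1.6,0,0,0,0.66,-1.7,0,0,0,0.66,-1.8,0,0,0]
}}

```text
clock: 7.27
tcp_pos: [598.7, 245.5, 20.0]
ee_rot: [-0.137, 0.991, 0.001, -0.006]
wrist_force: [-11.2, 4.0, 14.0]
gripper_width: 56.5
grasp_force: 8.1
```

```bash
python3 - <<'E'
from h import *
rep([32,36.6,20])
E
```

```text
t 7.2667 feeder [27.5 37.4 20. ] yaw err 0.08 w 56.474217623411405 f [-11.2   4.   14. ] tau [1.05 2.07 0.2 ]
[32, 36.6, 20] shift cm [-0.45 -0.08 -0.  ]
```

Request:
{"method": "drive_tool", "body": {
  "motion": [0.66,-0.1,0,0,0,0.66,-0.2,0,0,0,0.66,-0.3,0,0,0,0.66,-0.4,0,0,0,0.66,-0.5,0,0,0,0.66,-0.6,0,0,0,0.66,-0.6,0,0,0,0.66,-0.6,0,0,0]
}}

```text
clock: 7.93
tcp_pos: [602.8, 246.6, 20.0]
ee_rot: [-0.137, 0.991, 0.0, -0.008]
wrist_force: [-21.5, 2.0, 20.1]
gripper_width: 56.3
grasp_force: 14.0
```

```bash
python3 - <<'E'
from h import *
rep([32,36.6,20])
E
```

```text
t 7.9333 feeder [31.8 37.4 20. ] yaw err 0.02 w 56.32506978340891 f [-21.5   2.   20.1] tau [ 0.44  3.31 -0.28]
[32, 36.6, 20] shift cm [-0.02 -0.08  0.  ]
```

Request:
{"method": "drive_tool", "body": {
  "motion": [0.66,-0.1,0,0,0,0.66,-0.2,0,0,0,0.66,-0.2,0,0,0,0.66,-0.2,0,0,0,0.66,-0.2,0,0,0,0.66,-0.2,0,0,0,0.66,-0.2,0,0,0,0.66,-0.2,0,0,0]
}}

```text
clock: 8.6
tcp_pos: [602.7, 246.6, 20.0]
ee_rot: [-0.136, 0.991, -0.0, -0.011]
wrist_force: [-29.1, -2.1, 24.9]
gripper_width: 56.3
grasp_force: 18.2
```

```bash
python3 - <<'E'
from h import *
rep([32,36.6,20])
b=snap('side','s6')['frame']
cv2.imwrite('pics/v6.png',cv2.resize(b[150:250,250:350],None,fx=5,fy=5,interpolation=cv2.INTER_CUBIC))
E
```

```text
t 8.6 feeder [31.7 37.4 20. ] yaw err -0.01 w 56.3447149069329 f [-29.1  -2.1  24.9] tau [-0.04  4.27 -0.46]
[32, 36.6, 20] shift cm [-0.03 -0.08 -0.  ]
```

View pics/v6.png

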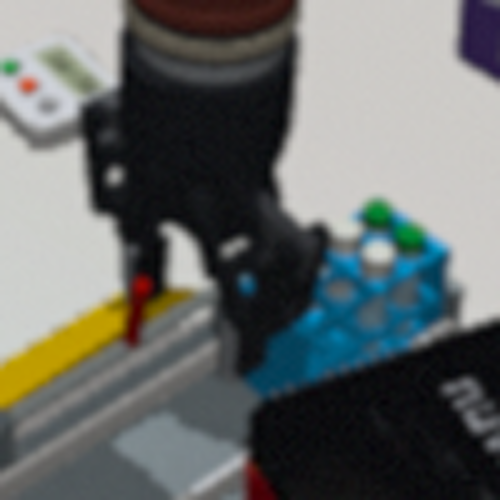

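The rack is against the stop: extra force gave no more travel, and the TCP is at feeder x 31.7 (32 expected). I'll back off slightly to unload it, then lift.

Request:
{"method": "drive_tool", "body": {
  "motion": [0.66,0.3,0,0,0,0.66,0.6,0,0,0,0.66,0.9,0,0,0,0.66,1.1,0,0,0,0.66,1.1,0,0,0,0.66,1.1,0,0,0,0.66,1.1,0,-0.3,0,0.66,1.1,0,-0.6,0]
}}

```text
clock: 9.32
tcp_pos: [600.0, 244.3, 26.1]
ee_rot: [-0.137, 0.991, 0.0, -0.0]
wrist_force: [-0.4, 4.6, 2.5]
gripper_width: 56.8
grasp_force: 2.0
```

```bash
python3 - <<'E'
from h import *
rep()
E
```

```text
t 9.3167 feeder [28.5 35.9 26.1] yaw err 0.03 w 56.77632655599249 f [-0.4  4.6  2.5] tau [ 0.74  0.05 -0.02]
```

Request:
{"method": "drive_tool", "body": {
  "motion": [0.66,0,0,-0.7,0,0.66,0,0,-1.5,0,0.66,0,0,-2.5,0,0.66,0,0,-3.8,0,0.66,0,0,-5.5,0,0.66,0,0,-8,0,0.66,0,0,-11,0,0.66,0,0,-14,0]
}}

```text
clock: 9.98
tcp_pos: [599.4, 243.2, 167.5]
ee_rot: [-0.137, 0.991, -0.0, -0.001]
wrist_force: [0.2, 0.3, -0.5]
gripper_width: 56.2
grasp_force: 0.0
```

Request:
{"method": "drive_tool", "body": {
  "motion": [0.66,2,1,-2,0,0.66,5,4,-4,0,0.66,8,7,-5,0,0.66,11,10,-5,0,0.66,14,13,-5,0,0.66,17,16,-5,0,0.66,20,19,-5,0,0.66,20,19,-5,0]
}}

```text
clock: 10.65
tcp_pos: [351.8, 374.0, 217.0]
ee_rot: [-0.139, 0.99, 0.001, -0.001]
wrist_force: [0.1, -0.1, 0.2]
gripper_width: 56.2
grasp_force: 0.0
```

```bash
python3 - <<'E'
from h import *
rep()
a=snap('top','t7')['frame'];b=snap('side','s7')['frame']
a=cv2.resize(a[140:260,240:336],None,fx=4.1667,fy=4.1667,interpolation=cv2.INTER_CUBIC)
b=cv2.resize(b[150:270,250:346],None,fx=4.1667,fy=4.16667,interpolation=cv2.INTER_CUBIC)
cv2.imwrite('pics/v7.png',np.hstack([a,b]))
E
```

```text
t 10.65 feeder [-175.3  227.9  217. ] yaw err 0.26 w 56.233062394843394 f [ 0.1 -0.1  0.2] tau [-0.01 -0.   -0.07]
```

View pics/v7.png

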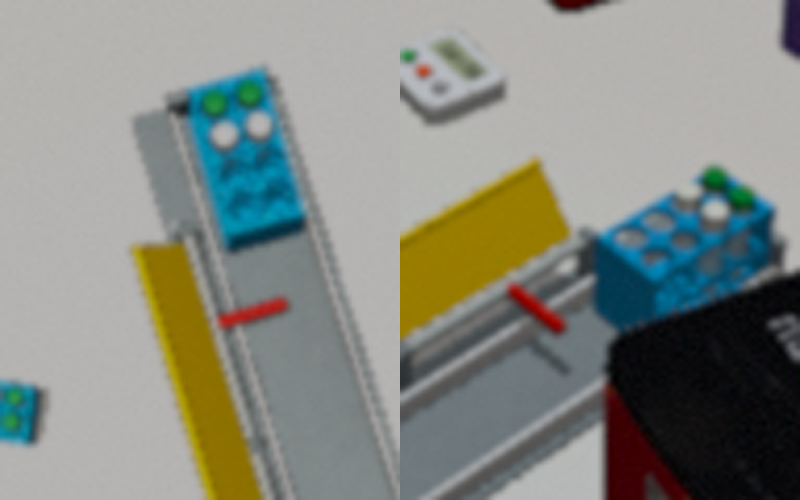

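The gate is shut behind the rack, the lever is up and the rack is at the stop. One numeric check before handing in.

```bash
python3 - <<'E'
from h import *
T=np.load('pics/t7.npz')
print((proj(T,pose(F,[[135,25,62],[135,-25,62],[43,25,62],[43,-25,62]]))-[240,140])*4.1667+1.6)
E
```

```text
[[177.89928317  91.88324788]
 [259.32178659  67.35450301]
 [224.25302009 238.87118277]
 [306.93634274 213.75999864]]
```

```bash
python3 -c "
from h import *
print(r.finish_job())"
```

```text
the job is handed in; nothing more can be done
None
```

I handed the job in at about 10.7 s: the blue rack is home against the end stop, the gate has dropped shut behind it, the lever is back up and the hand is clear; no verdict came back.

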